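Reset the kiln's key switch and put the key back

TASK

Take the square-bowed key from the wooden stand, push it fully home in the key switch of the grey kiln console, turn it clockwise to its stop and back home, then draw it out and put it back fully down in the slot it came from. The barrel is clamped somewhere along its rail, so feel or look for the keyhole, and be gentle with the key in the lock (it must never press with more than 40 N). Leave everything else where it is.

Things in the scene. Friction and masses are not known exactly. Their poses are not given: they have to be found in the camera images.
- key: steel key with a rectangular bow, 74 mm long, 0.08 to 0.15 kg, upright in one of the stand's slots. Origin at the lowest point of its tip, z up to the bow. Double bit, same either way round: 20 mm along y, 6 mm along x, z 0 to 9, lower edge rounded to 3 mm radius. Round shank 6 mm thick. Collar 24 mm across at z 30 to 34, which stops it on the lock's or stand's top.
- bow (a point): middle of that key's flat bow, at z = 54 mm on the key's axis, with the key's axes. The bow is 10 mm thick along x, 34 mm wide along y, z 34 to 74. Grip it across its 10 mm.
- round_key: bystander: a like key with a round bow (38 mm disc, 10 mm thick, 71 mm long overall) in the stand's other slot. Leave it there.
- stand: fixed wooden block 60 mm along x, 150 along y, 46 high; origin at the centre of its underside. Two upright slots in its top at y = -36 and +36 mm, each 10 mm along x, 25 along y, 36 deep. A key stands in each, bit along the stand's y, collar on the top, so a key's origin is 16 mm above the table. Which key is in which slot varies.
- console: fixed grey kiln console 150 mm along x, 200 along y, 34 high; origin at the centre of its underside. On its top a square steel lock barrel 52 x 52 mm, 36 high (top 70 mm above the table) is clamped firmly on a rail along the console's y: the barrel's centre is at x = 0 and at an unmeasured place between y = -10 and +10 mm.
- rail_mid (a point): point of the console at x = 0, y = 0, 70 mm above the table, the level of the barrel's top. The keyhole is in the middle of the barrel, thus within 10 mm of here along the console's y: a slot 22.5 mm along y and 8 mm along x through an 18 mm cover, above the rotor's slot, 8 mm wide. Fully home, the key's collar rests on the barrel and its origin is 40 mm above the table.
- switch (a joint): the lock's rotor: 0 at home (a stop), grows clockwise seen from above to a hard stop at 1.2 rad; dry friction 0.08 N m, no spring; over 0.3 N m at a stop is too much. The bit has about 0.1 rad of play each way in the rotor's slot, so the key turns up to 0.2 rad farther than the rotor. The key turns only within 2 mm of fully home and comes out only within about 0.1 rad of home.
- console_stamp: bystander: turned wooden stamp, 26 mm across, 34 mm high, standing on the console beside the barrel; origin at its foot.
- mid_stamp: bystander: fired clay stamp, 34 mm across, 48 mm high, on the table between console and stand; origin at its foot.
- sponge: bystander: yellow sponge block 110 x 70 x 35 mm on the left; origin under its centre.
- brush: bystander: wooden brush 190 mm long lying on the left; origin on the table under its middle.
- mug: bystander: clay mug 80 mm across, 90 mm high on the right; origin under its centre.
Things that resemble listed ones, but are neither listed nor needed, are in the scene too. Leave any yellow look-alike of the key alone. Of the things that look like the stand, take the one that is farthest to the robot's right at the start.

How it is judged:
By the outcome, as a careful person would: the job done as asked, in the order asked, and still so for the second after the job is handed in, with the robot touching nothing.
It also fails if it takes over 72 s, if anything falls off the work surface, if the arm or the gripper's body presses on something with over 40 N, if the wrist force passes 120 N, or if a joint passes its speed limit or range.

ROBOT

A 6-joint arm with a two-finger parallel gripper is mounted at the origin on the work surface. World frame = base frame: x ahead of the robot, y to its left, z up, the work surface at z = 0. Lengths are in m, angles in rad, forces in N, time in s.
With the tool pointing down it reaches from about 0.4 to 0.825 m from the base axis. Payload 7 kg.
Tool frame: the origin (TCP) lies on the mounting face of the last link; the fingertips stand arm.tcp_to_tips ahead of it and the grasp point (between the pads) lies 159 mm ahead of it (arm.tcp_to_tips is the distance from the TCP to the fingertips, in m); z points along the fingers, y is the direction in which the jaws open and shut (so a half turn about z gives the same grasp; the last joint's range is limited). The gripper opens to 88 mm and grips with 3 to 60 N. Pads are 19 mm wide; open, the fingers measure 130 mm over their backs; the gripper's body (78 mm by 193 mm) begins 47 mm behind the grasp point.
Start: joints at [1.445, 0.359, 0.012, 0, -1.224, -0.288], TCP at [0.271, 0.618, 0.405] pointing down, gripper open.
Joint ranges: [-3.07, 3.07], [-1.43, 2.12], [-1.02, 1.25], [-3.03, 1.67], [-3.05, -0], [-3.03, 3.03]. Speed limits (rad/s): [2.39, 2.39, 3.01, 3.14, 3.14, 3.14].

INTERFACE

Orientations are given as [roll, pitch, yaw] about the fixed x, y, z axes, in that order (R = Rz(yaw) Ry(pitch) Rx(roll)).
In Python, from station import arm, cams, job_done, finder gives the robot as it stands.
- The arm moves only by the tool play_rows, never from a script. Its argument "targets" is a list that holds one entry, the list of rows, each a list of 4 numbers: the shift along the tool's x, y, z in m, then the turn about the tool's z in degrees. A call has 1 to 5 rows; each row is the pose to reach, as a shift and turn from the pose commanded when the call began, along the tool's axes at that moment; what a row does not reach only later rows make up. A row lasts 1/8 s, in which the tool goes at most 62.5 mm and 10.7 degrees, less where a joint would pass 70% of its speed; a pose out of reach is approached as far as the arm can. A call with a gripper value outside its range is refused whole. "grip" is the closure in counts, from 0 (fully open) to 255 (shut), set as the call begins (left out, the last holds). The fingers move at their own pace and stop on an object; "newtons" is the grip in N (left out, the last holds). Time passes only in rows, so rows that repeat a pose let the fingers close. It gives the time, the measured TCP pose, the force and the opening at its end, in the units of the state.
- arm.get_state(): the state, without advancing time (a new reading comes with each control period).
- cams.grab_frame(name): name is "scene" or "top" or "wrist"; returns (picture, depth): 420x560x3 uint8, red, green, blue; 420x560 float32, m along the optical axis (not along the pixel's ray), 0 where there is no reading.
- cams.camera_params(name): a dict with "intrinsics" (3x3 intrinsics, pixels), "position" and "attitude" of the camera in the world. Camera axes: x right, y down, z forward; pixel columns grow to the right and rows downward; lengths in m; the calibration is good to about 2 mm. A picture is of the moment at which its call begins: read the wrist's pose just before it. camera_params takes no time and is no camera call; for the wrist camera it gives the pose at the moment of the call.
- job_done(): hands the job in, once; it reports no verdict.
Trained networks look in the newest picture that a camera, given by its name, has taken for a name from the list of things; names that differ only in an ending like _2 or _b are one class to them, and where a whole thing is asked for, a point or a joint stands for the part that bears it (a point fixed in the world has none). Each returns a list of dicts, best first, with "score" (0 to 1); they miss things now and then, are a little off and sometimes report something else, mostly with a low value. They report only what shows in the picture. A call takes as long as a camera call. They do not tell look-alikes from the thing itself.
- finder.find_in(camera, query): "xyz" ([x, y, z] in m, in world coordinates, good to about 4 mm: the middle of the surface that is visible of it).
- finder.masks_of(camera, query): "mask" (420x560 bool, what is visible of it).
The state is a dict: "t": time; "q": joint angles; "qd": joint speeds; "joint_efforts": joint torques, N m; "eef_pos": TCP position; "ee_rot": TCP orientation; "force": force on the tool from outside, world axes, zero at the start; "moment": the same for the moment, N m; "width": finger opening in m.
Only numpy, scipy, OpenCV 4.12 (cv2) and the standard library are available. Lean on these libraries where they do the work, as an engineer would, in place of code of your own. Each camera call takes 0.05 s, during which the arm holds its last target. There are 200 camera calls.

## Working session

There is one attempt and no reset: what is moved stays moved. The work goes in short steps, Python scripts to look and compute and a tool call to move; the robot and the scene stay as the last step left them, time stands still between calls to the robot, and variables do not carry over. Pictures are saved under pics/ and viewed, about 8 in all and at most 12, crops included, and the job is handed in when it is done.

Besides the shell and the picture viewer there is one more tool, called after ">>>" as a command line: name --argument value ..., lists and objects as JSON in quotes. play_rows: Moves the arm, as the interface text tells. Its arguments: {"type":"object","properties":{"targets":{"type":"array","items":{"type":"array","items":{"type":"array","items":{"type":"number"}}}},"grip":{"type":"number"},"newtons":{"type":"number"}},"required":["targets"]}

```bash
ls; mkdir -p pics
cat > h.py <<'E'
import numpy as np, cv2
from station import arm, cams, job_done, finder
from scipy.spatial.transform import Rotation as R
def cp(n):
    c=cams.camera_params(n); A=np.array(c["attitude"],float)
    if A.shape!=(3,3): A=R.from_euler('xyz',A).as_matrix()
    return np.array(c["intrinsics"]),np.array(c["position"]),A
def cloud(d,c):
    K,p,A=c; v,u=np.indices(d.shape)
    X=np.stack([(u-K[0,2])/K[0,0]*d,(v-K[1,2])/K[1,1]*d,d],-1)
    return X@A.T+p
def ray(u,v,z,c):
    K,p,A=c; r=A@np.array([(u-K[0,2])/K[0,0],(v-K[1,2])/K[1,1],1]); return p+r*(z-p[2])/r[2]
def proj(X,c):
    K,p,A=c; q=(np.asarray(X)-p)@A; return (q@K.T)[...,:2]/q[...,2:]
def save(n,im): cv2.imwrite('pics/'+n+'.png',im[...,::-1])
E
python3 - <<'E'
from h import *
s=arm.get_state(); print(s, arm.tcp_to_tips)
print(cams.camera_params("top"))
ims=[]
for n in ["top","scene"]:
    c=cp(n); im,d=cams.grab_frame(n); np.savez(f'{n}.npz',im=im,d=d); save(n+'0',im)
    print(n,c[1])
    for q in ["key","round_key","stand","console","console_stamp","mid_stamp","rail_mid","switch"]:
        try:
            print(q,[(np.round(r["xyz"],3).tolist(),round(r["score"],2),proj(r["xyz"],c).round().tolist()) for r in finder.find_in(n,q)])
        except Exception as e: print(q,e)
print(arm.get_state()['t'])
E
```

```text
pics
{'t': 0.0, 'q': array([ 1.44508187e+00,  3.59408360e-01,  1.10712291e-02, -3.67939474e-04,
       -1.22410278e+00, -2.88102038e-01]), 'qd': array([ 0.000659  ,  0.00045127, -0.00146521,  0.00125392,  0.00049779,
        0.00079666]), 'joint_efforts': array([-1.33876292e-03, -5.82723141e+01,  2.93048537e+01,  6.99690789e+00,
        6.72890237e-03, -1.82873127e-04]), 'eef_pos': array([0.27134081, 0.61785346, 0.40371073]), 'ee_rot': array([ 3.13991853e+00, -1.35413386e-04, -4.13941685e-01]), 'force': array([-0.9522422 , -0.45670206,  0.34358146]), 'moment': array([ 0.02850271, -0.0316032 , -0.02805064]), 'width': 0.08757226376950478} 0.1781
{'intrinsics': array([[382.02192328,   0.        , 273.87295097],
       [  0.        , 382.02192328, 209.18267176],
       [  0.        ,   0.        ,   1.        ]]), 'position': array([ 0.41115874, -0.03262057,  1.23296697]), 'attitude': array([-3.06142052,  0.00620902, -1.59924215])}
top [ 0.41115874 -0.03262057  1.23296697]
key [([0.536, -0.216, 0.091], 0.4, [336.0, 196.0])]
round_key [([0.509, -0.144, 0.078], 0.55, [312.0, 206.0])]
stand
[... 369 characters left out ...]
4.0, 183.0]), ([0.52, -0.177, 0.042], 0.41, [321.0, 204.0])]
scene [1.20349233 0.57519656 0.73853404]
key [([0.54, -0.21, 0.068], 0.64, [219.0, 188.0]), ([0.496, -0.32, 0.054], 0.47, [207.0, 174.0])]
round_key [([0.512, -0.138, 0.068], 0.69, [243.0, 193.0]), ([0.585, -0.439, 0.064], 0.59, [161.0, 169.0])]
stand [([0.536, -0.16, 0.041], 0.73, [232.0, 201.0]), ([0.538, -0.21, 0.071], 0.5, [220.0, 187.0])]
console [([0.63, 0.244, 0.035], 0.57, [324.0, 287.0])]
console_stamp [([0.626, 0.142, 0.054], 0.68, [292.0, 260.0])]
mid_stamp [([0.535, 0.018, 0.029], 0.75, [277.0, 229.0]), ([0.535, -0.163, 0.039], 0.69, [232.0, 201.0])]
rail_mid [([0.625, 0.246, 0.033], 0.75, [326.0, 286.0])]
switch []
0.9
```

View pictures.

Run:
```python
from h import *
a=np.load('top.npz')['im']; b=np.load('scene.npz')['im']
o=np.vstack([cv2.resize(a[120:320,120:480],(720,400)),])
save('top1',cv2.resize(a[110:310,120:500],(798,420),interpolation=cv2.INTER_CUBIC))
save('scene1',cv2.resize(b[100:380,100:480],(798,588),interpolation=cv2.INTER_CUBIC))
```

```text
(no output)
```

View pics/top1.png

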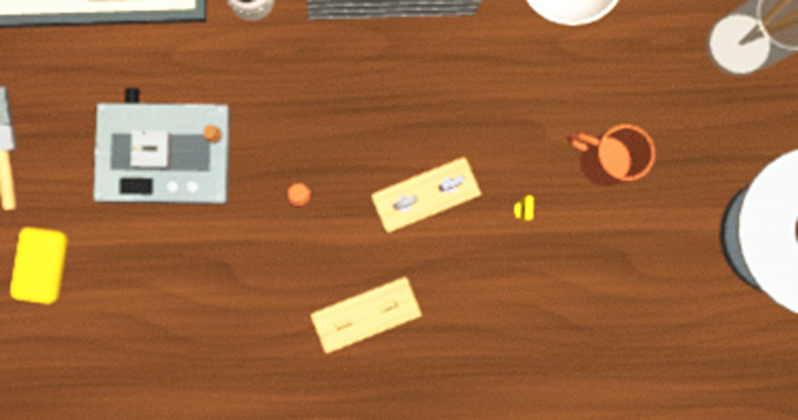

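View pics/scene1.png

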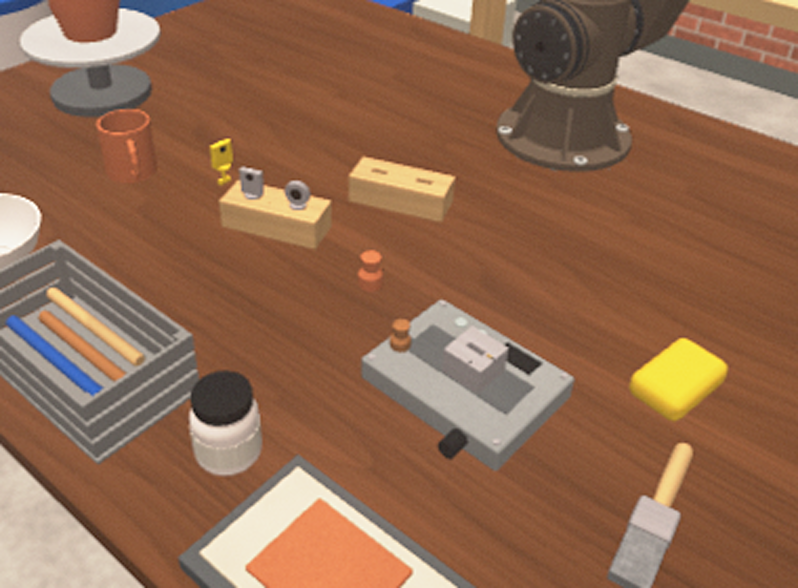

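```bash
cat >> h.py <<'E'
def go(x,y,z,yaw=None):
    s=arm.get_state(); p=s['eef_pos']; A=R.from_euler('xyz',s['ee_rot'])
    sh=A.inv().apply(np.array([x,y,z])-p)*1000
    dy=0 if yaw is None else -(np.degrees(yaw-s['ee_rot'][2])+180)%360-180
    if yaw is not None: dy=(-np.degrees(yaw-s['ee_rot'][2])+180)%360-180
    print('shift mm',sh.round(2),'|%.1f|'%np.linalg.norm(sh),'turn',round(dy,2))
E
python3 - <<'E'
from h import *
s=arm.get_state(); K,p,A=cp('wrist'); T=R.from_euler('xyz',s['ee_rot']).as_matrix()
print(K[0], T.T@(p-s['eef_pos']), T.T@A)
go(.56,.23,.40,np.radians(-90))
# stand & console rectangles from the top cloud
z=np.load('top.npz'); c=cp('top'); X=cloud(z['d'],c)
def rect(zl,zh,xl,xh,yl,yh):
    m=(X[...,2]>zl)&(X[...,2]<zh)&(X[...,0]>xl)&(X[...,0]<xh)&(X[...,1]>yl)&(X[...,1]<yh)
    P=X[m]; r=cv2.minAreaRect((P[:,:2]*1000).astype(np.float32)); print(m.sum(),r,P[:,2].mean())
rect(.035,.056,.45,.6,-.3,-.08); rect(.022,.045,.5,.7,.09,.35); rect(.06,.08,.5,.7,.17,.3)
E
```

```text
[372.51579939   0.         281.78234864] [0.07579567 0.00082559 0.02046524] [[ 1.01466507e-03 -9.58876813e-01 -2.83820766e-01]
 [ 9.99999400e-01  8.55860410e-04  6.83529112e-04]
 [-4.12509260e-04 -2.83821290e-01  9.58877107e-01]]
shift mm [420.23 239.22   4.66] |483.6| turn 66.29
834 ((523.2732543945312, -179.146484375), (60.111228942871094, 150.61492919921875), 20.410844802856445) 0.045464998239646275
2622 ((610.3340454101562, 217.0375213623047), (200.74908447265625, 171.31124877929688), 87.25137329101562) 0.03352904608122008
287 ((599.14697265625, 226.58518981933594), (52.840877532958984, 51.33143615722656), 88.53181457519531) 0.06915868166444304
```

>>> play_rows --targets '[[[0.05,0.025,0.0,8],[0.1,0.05,0.0,16],[0.15,0.075,0.0,24],[0.2,0.1,0.0,32],[0.25,0.125,0.0,40]]]'

```text
t: 1.52
eef_pos: [0.4509, 0.4015, 0.405]
ee_rot: [-3.141, 0.0, -1.116]
force: [1.2, 1.1, -0.3]
width: 0.0874
```

```bash
python3 -c "
from h import *
go(.599,.227,.40,np.radians(-92))"
```

```text
shift mm [221.84 -56.37   4.94] |228.9| turn 28.05
```

>>> play_rows --targets '[[[0.055,-0.014,0.001,7],[0.11,-0.028,0.002,14],[0.165,-0.042,0.004,21],[0.221,-0.056,0.005,28],[0.221,-0.056,0.005,28]]]'

```text
t: 2.15
eef_pos: [0.6001, 0.2265, 0.3991]
ee_rot: [3.141, -0.001, -1.607]
force: [0.2, -0.9, 0.1]
width: 0.0877
```

```bash
cat >> h.py <<'E'
def wrist(n):
    c=cp('wrist'); im,d=cams.grab_frame('wrist'); np.savez(n+'.npz',im=im,d=d,K=c[0],p=c[1],A=c[2]); save(n,im); return im,d,c
def rect(X,zl,zh,xl,xh,yl,yh):
    m=(X[...,2]>zl)&(X[...,2]<zh)&(X[...,0]>xl)&(X[...,0]<xh)&(X[...,1]>yl)&(X[...,1]<yh)
    P=X[m]; r=cv2.minAreaRect((P[:,:2]*1000).astype(np.float32)); print(m.sum(),np.round(r[0],1),np.round(r[1],1),round(r[2],2),np.median(P[:,2]).round(4)); return m
E
python3 - <<'E'
from h import *
s=arm.get_state(); print(s['eef_pos'],s['ee_rot'],s['force'])
im,d,c=wrist('w1'); X=cloud(d,c)
rect(X,.06,.08,.5,.7,.17,.3); rect(X,.026,.04,.45,.75,.09,.35)
save('w1z',cv2.resize(im,(800,600)))
E
```

```text
[0.60008364 0.22653032 0.39912565] [ 3.14115426e+00 -8.30038129e-04 -1.60677381e+00] [ 0.17413874 -0.87608535  0.10926972]
3465 [600.1 226.8] [52.6 52. ] 87.61 0.0695
28827 [612.  216.9] [199.3 175.6] 87.41 0.0337
```

View pics/w1z.png

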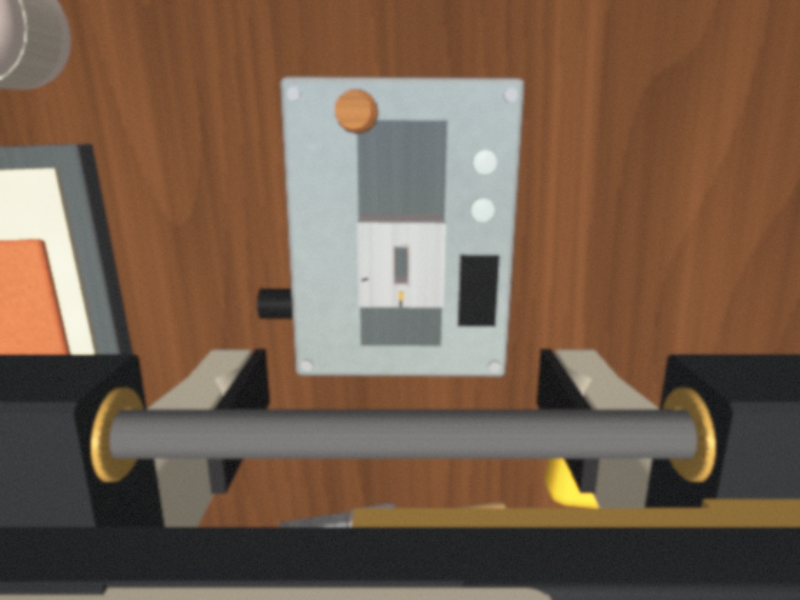

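The wrist picture shows the console. The keyhole is the dark slot at about (401,265) in the 800x600 view, the console stamp is at (356,110), and a yellow mark sits at (401,297). I'll measure the slot next, then go to the stand.

```bash
python3 - <<'E'
from h import *
z=np.load('w1.npz'); im,d=z['im'],z['d']; c=(z['K'],z['p'],z['A'])
g=cv2.cvtColor(im,cv2.COLOR_RGB2GRAY).astype(float)
print(g[165:206:2,272:290].astype(int)); 
w=np.zeros_like(g); w[166:203,272:291]=np.clip(200-g[166:203,272:291],0,None)
sub=g[168:202,274:289]; m=sub<150
v,u=np.nonzero(m); v=v+168;u=u+274
P=np.array([ray(a,b,.0697,c)[:2]*1000 for a,b in zip(u,v)]); print(P.mean(0),cv2.minAreaRect(P.astype(np.float32)))
E
python3 -c "
from h import *
go(.523,-.179,.40,np.radians(-70))"
```

```text
[[220 215 214 214 212 214 213 218 215 217 219 215 215 218 215 219 219 220]
 [220 218 215 210 210 213 211 216 215 219 218 217 217 215 218 219 218 218]
 [221 217 212 212 210 212 215 214 216 215 217 215 213 214 217 218 217 218]
 [220 218 211 207 202 202 203 205 201 198 198 199 197 205 208 214 219 220]
 [220 217 207 186 160 148 149 150 149 150 152 151 162 178 195 212 219 219]
 [221 216 203 178 146 122 120 121 120 121 117 120 132 164 191 210 216 219]
 [219 215 203 179 147 122 120 118 115 116 117 116 130 158 190 206 215 219]
 [221 215 205 181 146 121 118 121 118 117 116 116 128 156 187 209 216 219]
 [221 216 204 181 147 119 116 117 118 118 116 119 129 155 187 207 217 218]
 [220 215 205 179 145 122 119 118 117 115 112 115 127 154 190 209 216 217]
 [220 216 202 181 147 122 119 118 118 119 115 118 127 157 184 209 214 219]
 [221 217 207 184 145 123 120 117 118 115 114 118 127 152 186 207 217 219]
 [219 217 206 180 147 125 117 118 118 118 111 115 128 156 188 206 216 221]
 [219 215 206 180 148 121 117 117 119 121 118 117 128 159 192 208 214 220]
 [218 215 206 183 152 125 120 123 121 123 120 120 134 161 191 208 217 218]
 [218 218 208 182 153 131 125 124 125 127 123 126 138 163 193 211 219 218]
 [219 215 207 187 162 145 139 135 138 138 140 141 151 169 194 208 216 219]
 [219 215 212 203 195 191 193 195 198 196 197 194 191 193 199 210 216 217]
 [219 216 214 210 208 208 210 213 213 217 216 213 213 213 212 215 218 218]
 [219 218 213 212 210 210 210 205 203 204 209 213 213 217 216 215 220 218]
 [219 218 213 208 209 211 206 198 190 192 200 212 214 214 214 217 217 219]]
[600.04174023 225.92616272] ((600.1204833984375, 225.97706604003906), (21.095077514648438, 6.860898971557617), 88.09632873535156)
shift mm [409.22  62.64  -0.59] |414.0| turn -21.9
```

>>> play_rows --targets '[[[0.055,0.008,0.0,-4],[0.11,0.016,0.0,-8],[0.165,0.025,0.0,-12],[0.22,0.034,0.0,-16],[0.275,0.042,0.0,-20]]]'

```text
t: 2.82
eef_pos: [0.5472, -0.0444, 0.4002]
ee_rot: [-3.141, -0.0, -1.246]
force: [0.7, -0.9, 0.0]
width: 0.0875
```

```bash
python3 -c "
from h import *
go(.523,-.179,.40,np.radians(-69.6))"
```

```text
shift mm [1.1992e+02 6.5800e+01 1.1000e-01] |136.8| turn -1.82
```

>>> play_rows --targets '[[[0.045,0.022,0.0,-1],[0.085,0.044,0.0,-2],[0.12,0.066,0.0,-2],[0.12,0.066,0.0,-2],[0.12,0.066,0.0,-2]]]'

```text
t: 3.45
eef_pos: [0.523, -0.1778, 0.3999]
ee_rot: [-3.141, -0.0, -1.216]
force: [0.1, 0.5, 0.7]
width: 0.0877
```

Run:
```python
from h import *
s=arm.get_state(); print(s['t'],s['eef_pos'],s['ee_rot'],s['force'])
im,d,c=wrist('w2'); X=cloud(d,c)
rect(X,.035,.056,.42,.62,-.3,-.06)
for q in ['key','round_key']:
    for r in finder.masks_of('wrist',q)[:2]:
        m=r['mask']; P=X[m&(d>0)]; P=P[(P[:,2]>.07)&(P[:,2]<.1)]
        v,u=np.nonzero(m); print(q,r['score'],u.mean(),v.mean(),len(P),P.mean(0) if len(P) else 0,P[:,2].max() if len(P) else 0)
        if len(P)>5:
            P=P[P[:,2]>np.percentile(P[:,2],60)-.003]; print(cv2.minAreaRect((P[:,:2]*1000).astype(np.float32)))
save('w2z',cv2.resize(im[60:360,80:480],(800,600),interpolation=cv2.INTER_CUBIC))
```

```text
3.45 [ 0.52302353 -0.17781311  0.39985754] [-3.14106050e+00 -3.38701036e-06 -1.21575124e+00] [0.07437206 0.54033142 0.70043663]
9403 [ 523.  -178.9] [ 60.1 150.1] 20.51 0.0456
key 0.92 280.98486932599724 140.6547455295736 541 [ 0.53618826 -0.21429373  0.08888765] 0.0913206166122037
((535.9053955078125, -213.187744140625), (10.189812660217285, 32.7958984375), 20.583566665649414)
key 0.79 373.1954887218045 25.25563909774436 666 [ 0.49793087 -0.32351774  0.07312908] 0.07548614874860793
((497.58026123046875, -323.8122253417969), (10.57016372680664, 34.12154006958008), 85.7865219116211)
round_key 0.56 280.81331403762664 219.26628075253257 469 [ 0.51217013 -0.14980821  0.08219007] 0.08751401067495457
((510.951171875, -145.88352966308594), (9.33191204071045, 25.62354850769043), 20.547025680541992)
```

View pics/w2z.png

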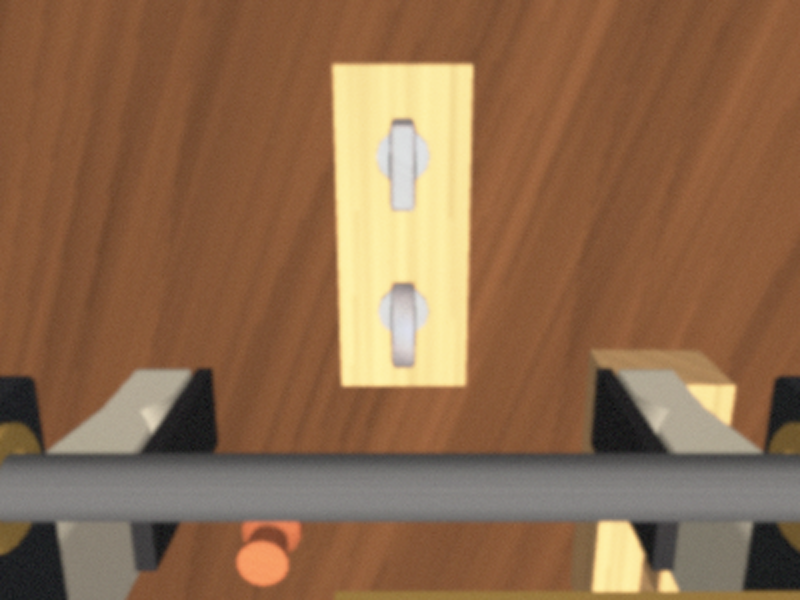

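Three things could be taken for the key, by wrist-image pixel:
- Square key: (281,141)
- Round key: (281,219)
- Yellow look-alike: (373,25)

I choose (281,141). It has the flat rectangular top at about 90 mm, stands in the right-hand stand, and the scene view shows a square bow there.

```bash
python3 -c "
from h import *
go(.5358,-.2129,.29,-1.2121);go(.5358,-.2129,.233,-1.2121)"
```

```text
shift mm [ 37.61   0.67 109.78] |116.0| turn -0.15
shift mm [ 37.61   0.68 166.78] |171.0| turn -0.15
```

>>> play_rows --targets '[[[0.02,0.0005,0.03,-0.15],[0.0376,0.0007,0.06,-0.15],[0.0376,0.0007,0.06,-0.15],[0.0376,0.0007,0.06,-0.15]]]'

```text
t: 4.1
eef_pos: [0.5358, -0.2134, 0.3405]
ee_rot: [-3.141, -0.001, -1.213]
force: [-0.7, 0.2, 0.3]
width: 0.0877
```

Run:
```python
from h import *
s=arm.get_state(); print(s['t'],s['eef_pos'],s['ee_rot'],s['force'])
im,d,c=wrist('w3'); X=cloud(d,c)
for q in ['key']:
    for r in finder.masks_of('wrist',q)[:2]:
        m=r['mask']; P=X[m&(d>0)]; P=P[(P[:,2]>.07)&(P[:,2]<.1)]
        v,u=np.nonzero(m); print(q,r['score'],u.mean(),v.mean(),len(P))
        if len(P)>5:
            P=P[P[:,2]>.085]; print(cv2.minAreaRect((P[:,:2]*1000).astype(np.float32)),np.median(P[:,2]),len(P))
m=rect(X,.040,.056,.42,.62,-.3,-.06)
go(.5358,-.2129,.233,-1.2121)
```

```text
4.1 [ 0.53583231 -0.21342991  0.34047954] [-3.14113857e+00 -5.65023446e-04 -1.21308368e+00] [-0.691567    0.21789434  0.34257069]
key 0.67 389.80195599022005 71.76650366748166 916
((0.0, 0.0), (0.0, 0.0), 0.0) nan 0
key 0.63 279.7927332782824 205.54995871180842 840
((535.9232177734375, -212.9894561767578), (9.953361511230469, 34.00404357910156), 20.78567123413086) 0.08930297082769925 755
9917 [ 522.9 -178.9] [ 60.2 150.6] 20.56 0.0456
shift mm [-6.4000e-01 -3.0000e-02  1.0808e+02] |108.1| turn -0.05
  return _methods._mean(a, axis=axis, dtype=dtype,
  ret = ret.dtype.type(ret / rcount)
```

>>> play_rows --targets '[[[-0.0004,0,0.035,0],[-0.0004,0,0.07,0],[-0.0004,0,0.095,0],[-0.0004,0,0.107,0],[-0.0004,0,0.107,0]]]'

```text
t: 4.82
eef_pos: [0.5354, -0.2135, 0.2329]
ee_rot: [3.141, -0.0, -1.214]
force: [0.6, -0.8, 0.3]
width: 0.0878
```

>>> play_rows --targets '[[[0,0,0,0],[0,0,0,0],[0,0,0,0],[0,0,0,0],[0,0,0,0]]]' --grip 255 --newtons 30

```text
t: 5.45
eef_pos: [0.5352, -0.2137, 0.2327]
ee_rot: [-3.142, -0.0, -1.214]
force: [0.1, 0.6, -0.1]
width: 0.0433
```

```bash
python3 -c "
from h import *
s=arm.get_state();print({k:np.round(s[k],4) for k in ['t','eef_pos','ee_rot','force','moment','width']})"
```

```text
{'t': np.float64(5.45), 'eef_pos': array([ 0.5352, -0.2137,  0.2327]), 'ee_rot': array([-3.1415, -0.    , -1.2141]), 'force': array([ 0.1347,  0.6381, -0.0975]), 'moment': array([ 0.0508,  0.0251, -0.0109]), 'width': np.float64(0.0433)}
```

>>> play_rows --targets '[[[0,0,0,0],[0,0,0,0],[0,0,0,0],[0,0,0,0],[0,0,0,0]]]' --newtons 40

```text
t: 6.08
eef_pos: [0.5352, -0.2137, 0.2326]
ee_rot: [-3.142, -0.0, -1.214]
force: [-0.1, -0.9, -1.2]
width: 0.0101
```

>>> play_rows --targets '[[[0,0,0,0],[0,0,0,0]]]'

```text
t: 6.32
eef_pos: [0.5352, -0.2137, 0.2327]
ee_rot: [-3.142, 0.0, -1.214]
force: [-0.3, -0.5, 0.1]
width: 0.0097
```

>>> play_rows --targets '[[[0,0,-0.008,0],[0,0,-0.025,0],[0,0,-0.05,0],[0,0,-0.08,0],[0,0,-0.11,0]]]'

```text
t: 6.95
eef_pos: [0.5348, -0.2137, 0.344]
ee_rot: [3.141, 0.0, -1.214]
force: [0.4, -0.6, -0.5]
width: 0.0096
```

>>> play_rows --targets '[[[0,0,0,0],[0,0,0,0]]]'

```text
t: 7.2
eef_pos: [0.5347, -0.2136, 0.3424]
ee_rot: [3.141, 0.001, -1.214]
force: [-0.2, 0.7, -2.0]
width: 0.0097
```

Run:
```python
from h import *
s=arm.get_state(); print(s['t'],s['eef_pos'],s['ee_rot'],s['force'],s['width'])
im,d,c=wrist('w4')
T=R.from_euler('xyz',s['ee_rot']).as_matrix(); p=s['eef_pos']
for L in (.159+.054-.05, .2167,.2127): print(proj(p+T@np.array([0,0,L]),c))
save('w4z',cv2.resize(im[150:330,200:360],(711,800))[:600])
go(.600,.2257,.33,np.radians(-92.2))
```

```text
7.2 [ 0.53470916 -0.21362268  0.34242249] [ 3.14123215e+00  5.71795574e-04 -1.21426693e+00] [-0.19952505  0.68015353 -2.03051619] 0.009726163776672946
[278.72396791 279.13532543]
[279.3872004  233.03678652]
[279.34922487 235.67630843]
shift mm [-388.88 -214.57   11.99] |444.3| turn 22.63
```

View pics/w4z.png

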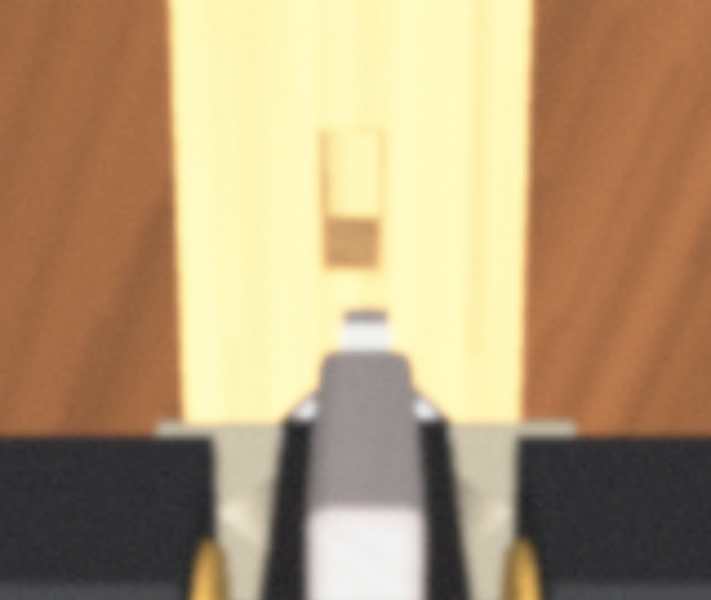

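The crop shows the gripped key hanging straight: bit at about (365,330), bow top at (366,550), empty slot at (352,200). The gripper axis shows at image column 282.4, while the calibration puts it at 279.4. So the wrist camera reads about 1.7 mm off sideways, and I'll use the image column as reference.

>>> play_rows --targets '[[[-0.045,-0.025,0,2.8],[-0.095,-0.053,0,6],[-0.145,-0.081,0,9],[-0.195,-0.109,0.002,12],[-0.245,-0.136,0.003,15]]]'

```text
t: 7.88
eef_pos: [0.5768, 0.0651, 0.3385]
ee_rot: [3.14, -0.001, -1.478]
force: [1.1, -0.8, -1.2]
width: 0.0095
```

```bash
python3 -c "
from h import *
go(.6017,.2257,.337,np.radians(-92.1))"
```

```text
shift mm [-157.55  -39.73    1.32] |162.5| turn 7.44
```

>>> play_rows --targets '[[[-0.05,-0.013,0.0,3],[-0.1,-0.026,0.0,6],[-0.14,-0.036,0.001,7.4],[-0.157,-0.0395,0.001,7.4],[-0.157,-0.0395,0.001,7.4]]]'

```text
t: 8.5
eef_pos: [0.6013, 0.2242, 0.3373]
ee_rot: [3.14, -0.001, -1.603]
force: [-1.2, -0.3, -1.5]
width: 0.0095
```

>>> play_rows --targets '[[[0,0,0,0]]]'

```text
t: 8.62
eef_pos: [0.6013, 0.2225, 0.3381]
ee_rot: [3.14, -0.001, -1.605]
force: [-0.3, 0.3, -0.5]
width: 0.01
```

```bash
cat >> h.py <<'E'
def slotpix(im,r0,r1,c0,c1,th):
    g=cv2.cvtColor(im,cv2.COLOR_RGB2GRAY).astype(float)[r0:r1,c0:c1]
    w=np.clip(th-g,0,None); v,u=np.indices(w.shape); return (w*u).sum()/w.sum()+c0,(w*v).sum()/w.sum()+r0
E
python3 - <<'E'
from h import *
go(.6017,.2257,.337,np.radians(-92.1))
s=arm.get_state(); print(s['t'],s['eef_pos'],s['ee_rot'],s['force'],s['width'])
im,d,c=wrist('w5')
save('w5z',cv2.resize(im[150:285,200:360],(711,600),interpolation=cv2.INTER_CUBIC))
E
```

```text
shift mm [-3.21 -0.29  1.09] |3.4| turn 0.12
8.625 [0.60129826 0.22250342 0.33809113] [ 3.14049608e+00 -8.21698515e-04 -1.60536966e+00] [-0.28299638  0.30135703 -0.4583265 ] 0.0100179411381518
```

View pics/w5z.png

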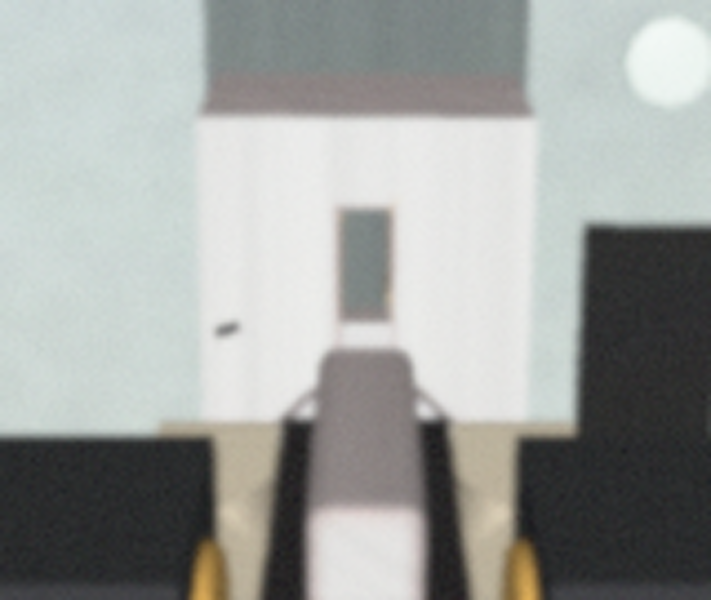

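Run:
```python
from h import *
z=np.load('w5.npz'); im=z['im']; c=(z['K'],z['p'],z['A']); K=c[0]
g=cv2.cvtColor(im,cv2.COLOR_RGB2GRAY).astype(int)
print('hole col', g[190:234,279:287].mean(1).round().astype(int))
print('bow', g[252:275,279:287].mean(1).round().astype(int))
print('row210', g[205:215,272:294].mean(0).round().astype(int))
print('bow row275', g[270:280,262:304].mean(0).round().astype(int))
s=arm.get_state(); T=R.from_euler('xyz',s['ee_rot']).as_matrix(); p=s['eef_pos']
Cx,_,Cz=T.T@(c[1]-p); At=T.T@c[2]
def tx(v,L): # tool-x on plane tool z=L
    r=At@np.array([0,(v-K[1,2])/K[1,1],1]); return (Cx+r[0]*(L-Cz)/r[2])*1000
for v in (196,196.5,197): print('hole +end',v,tx(v,p[2]-.0697)-11.25)
for v in (263.5,264,264.5): print('bow',v,tx(v,.2167-.074)-17)
for v in (228,228.5,229): print('bit/boundary',v, tx(v,.2167-.034)-12, tx(v,.2167)-10,tx(v,.2167-.03)-12)
```

```text
hole col [232 231 231 232 230 223 198 161 138 132 132 131 130 131 131 131 132 131
 130 130 130 130 130 130 131 130 132 133 134 134 138 149 182 218 227 227
 225 213 180 148 135 132 131 131]
bow [134 134 134 135 134 135 134 134 135 137 144 160 183 206 218 223 225 226
 226 225 225 225 225]
row210 [234 231 224 202 167 142 135 133 131 132 130 130 128 128 131 150 187 219
 229 232 233 234]
bow row275 [ 38  38  35  35  36  49  89 143 184 206 217 222 225 226 226 226 226 226
 226 226 226 226 226 226 226 225 226 226 224 220 212 199 172 130  81  47
  35  37  35  36  40  59]
hole +end 196 -3.6797184742871814
hole +end 196.5 -4.038552891665094
hole +end 197 -4.397670142995959
bow 263.5 0.6166504889607509
bow 264 0.4198140091295919
bow 264.5 0.22281366420302362
bit/boundary 228 4.214594701664808 -6.5107197773590695 2.71749888060317
bit/boundary 228.5 3.967968874600828 -6.809128418771784 2.464780957733458
bit/boundary 229 3.721143626719309 -7.107778352412252 2.2118586879979443
```

Run:
```python
from h import *
s=arm.get_state(); T=R.from_euler('xyz',s['ee_rot']).as_matrix(); p=s['eef_pos']
for n in ('w4','w5'):
    z=np.load(n+'.npz'); c=(z['K'],z['p'],z['A']); 
    A5=np.load('w5.npz')['A'];p5=np.load('w5.npz')['p']
    d=z['d']; X=cloud(d,(c[0],p5,A5)); Q=(X-p)@T*1000
    for v in range(214,286,2): 
        q=Q[v,279:286]; print(v,np.median(q,0).round(1), end=' | ')
    print()
```

```text
214 [-15.1   1.7 297.5] | 216 [-16.7   1.7 297.3] | 218 [-18.2   1.7 296.9] | 220 [  9.7   1.5 212.5] | 222 [  9.5   1.5 209.8] | 224 [  9.    1.5 208. ] | 226 [  7.8   1.5 208.3] | 228 [  6.5   1.5 208.5] | 230 [ 16.8   1.4 178.6] | 232 [ 16.6   1.4 176.7] | 234 [ 16.6   1.4 174. ] | 236 [ 16.4   1.4 172.3] | 238 [ 16.7   1.4 169.3] | 240 [ 16.7   1.4 167. ] | 242 [ 16.5   1.4 165.3] | 244 [ 16.5   1.4 163.2] | 246 [ 16.6   1.4 160.8] | 248 [ 16.5   1.4 159.2] | 250 [ 16.5   1.4 157.2] | 252 [ 16.7   1.4 154.7] | 254 [ 16.7   1.4 152.9] | 256 [ 16.5   1.4 151.5] | 258 [ 16.7   1.4 149.2] | 260 [ 16.7   1.4 147.5] | 262 [ 16.8   1.4 145.7] | 264 [ 16.3   1.4 144.9] | 266 [ 15.8   1.4 144.4] | 268 [ 15.3   1.4 143.8] | 270 [ 14.6   1.4 143.6] | 272 [ 13.9   1.4 143.5] | 274 [ 13.1   1.4 143.4] | 276 [ 12.3   1.4 143.4] | 278 [ 11.4   1.4 143.5] | 280 [ 10.7   1.4 143.4] | 282 [ 10.    1.4 143.1] | 284 [  8.9   1.4 143.6] | 
214 [-17.4   1.7 304.5] | 216 [-19.    1.7 304.2] | 218 [-20.6   1.7 303.9] | 220 [  9.8   1.  212.2] | 222 [  9.6   1.5 209.4] | 224 [  8.9   1.5 208.4] | 226 [  7.8   1.5 208.2] | 228 [  6.6   1.5 208.3] | 230 [ 16.6   1.4 179.1] | 232 [ 16.8   1.4 176.1] | 234 [ 16.8   1.4 173.7] | 236 [ 16.6   1.4 171.7] | 238 [ 16.5   1.4 169.7] | 240 [ 16.5   1.4 167.4] | 242 [ 16.7   1.4 164.9] | 244 [ 16.5   1.4 163.1] | 246 [ 16.8   1.4 160.5] | 248 [ 16.6   1.4 158.8] | 250 [ 16.7   1.4 156.6] | 252 [ 16.6   1.4 155. ] | 254 [ 16.6   1.4 153.1] | 256 [ 16.5   1.4 151.6] | 258 [ 16.8   1.4 149.1] | 260 [ 16.6   1.4 147.7] | 262 [ 16.6   1.4 146. ] | 264 [ 16.2   1.4 145.1] | 266 [ 15.9   1.4 144.2] | 268 [ 15.4   1.4 143.7] | 270 [ 14.6   1.4 143.7] | 272 [ 13.8   1.4 143.5] | 274 [ 13.1   1.4 143.4] | 276 [ 12.4   1.4 143.2] | 278 [ 11.7   1.4 142.9] | 280 [ 10.5   1.4 143.8] | 282 [  9.8   1.4 143.5] | 284 [  9.2   1.4 143.1] |
```

>>> play_rows --targets '[[[-0.0036,0.0001,0,0],[-0.0036,0.0001,0,0],[-0.0036,0.0001,0,0],[-0.0036,0.0001,0,0]]]'

```text
t: 9.18
eef_pos: [0.6015, 0.2269, 0.3387]
ee_rot: [-3.142, 0.0, -1.605]
force: [0.4, -0.8, -1.0]
width: 0.0096
```

```bash
cat > m.py <<'E'
from h import *
def half(a,th,rise):
    for i in range(len(a)-1):
        if (a[i]<th<=a[i+1]) if rise else (a[i]>=th>a[i+1]): return i+(a[i]-th)/(a[i]-a[i+1])
def meas(n,r0,r1):
    s=arm.get_state(); T=R.from_euler('xyz',s['ee_rot']).as_matrix(); p=s['eef_pos']
    im,d,c=wrist(n); K=c[0]; g=cv2.cvtColor(im,cv2.COLOR_RGB2GRAY).astype(float)
    Q=(cloud(d,c)-p)@T*1000
    k=np.median(Q[234:260,279:286].reshape(-1,3),0); print('key x,y',k[0]-17,k[1],'bit end',np.median(Q[219:222,279:286].reshape(-1,3),0))
    def hit(u,v):
        X=ray(u,v,.0697,c); return ((X-p)@T*1000)[:2]
    e=half(g[r0-20:,279:287].mean(1)[:60],181,False)+r0-20
    print('hole x',hit(282,e)[0]-11.25,'edge row',e)
    for rr in range(int(e)+3,r1,4):
        row=g[rr:rr+4,266:300].mean(0); a=half(row,181,False)+266; b=half(row,181,True)+266; print('hole y',rr,hit((a+b)/2,rr+1.5))
    print(p,s['ee_rot'],s['force'],s['t'])
E
python3 -c "
from m import *
meas('w6',200,222)"
```

```text
key x,y -0.24172903041445437 1.2363080402835105 bit end [  9.73216022   1.32289972 212.37410816]
hole x 0.6265264255331591 edge row 189.89090909090908
hole y 192 [9.29852336 1.7604513 ]
hole y 196 [6.42373526 1.61775206]
hole y 200 [3.53085456 1.64548149]
hole y 204 [0.61958024 1.66761472]
hole y 208 [-2.31031785  1.60429415]
hole y 212 [-5.2589666   1.52778195]
hole y 216 [-8.22653776  1.45058774]
hole y 220 [-11.21320044   1.39369489]
[0.60152255 0.22686432 0.33873075] [-3.14154383e+00  4.92715578e-05 -1.60507436e+00] [ 0.38332379 -0.84668776 -0.96918052] 9.175
```

>>> play_rows --targets '[[[0.0005,0.0001,0.012,0.7],[0.0009,0.00015,0.025,0.7],[0.0009,0.00015,0.038,0.7],[0.0009,0.00015,0.046,0.7],[0.0009,0.00015,0.046,0.7]]]'

```text
t: 9.85
eef_pos: [0.6012, 0.226, 0.2916]
ee_rot: [3.14, -0.001, -1.617]
force: [-0.1, -0.3, -1.1]
width: 0.0096
```

>>> play_rows --targets '[[[0,0,0,0],[0,0,0,0]]]'

```text
t: 10.1
eef_pos: [0.6015, 0.2262, 0.2932]
ee_rot: [-3.141, 0.001, -1.617]
force: [0.2, -0.3, -0.6]
width: 0.0093
```

>>> play_rows --targets '[[[0,0,0.0015,0],[0,0,0.003,0],[0,0,0.0045,0],[0,0,0.006,0],[0,0,0.006,0]]]'

```text
t: 10.72
eef_pos: [0.6013, 0.2261, 0.2864]
ee_rot: [3.141, -0.0, -1.617]
force: [0.5, 0.3, -0.8]
width: 0.0099
```

>>> play_rows --targets '[[[0,0,0.001,0],[0,0,0.002,0],[0,0,0.002,0]]]'

```text
t: 11.1
eef_pos: [0.6013, 0.2261, 0.2845]
ee_rot: [3.141, -0.0, -1.617]
force: [0.5, -0.3, -0.4]
width: 0.0101
```

>>> play_rows --targets '[[[0,0,0.0015,0],[0,0,0.003,0],[0,0,0.0045,0],[0,0,0.006,0],[0,0,0.006,0]]]'

```text
t: 11.72
eef_pos: [0.6013, 0.2261, 0.2785]
ee_rot: [3.141, -0.0, -1.617]
force: [-0.7, -0.6, -1.0]
width: 0.0097
```

>>> play_rows --targets '[[[0,0,0.0015,0],[0,0,0.003,0],[0,0,0.0045,0],[0,0,0.006,0],[0,0,0.0065,0]]]'

```text
t: 12.35
eef_pos: [0.6013, 0.2261, 0.272]
ee_rot: [3.141, -0.0, -1.617]
force: [-0.7, 0.3, -1.0]
width: 0.01
```

>>> play_rows --targets '[[[0,0,0.001,0],[0,0,0.002,0],[0,0,0.003,0],[0,0,0.004,0],[0,0,0.004,0]]]'

```text
t: 12.98
eef_pos: [0.6013, 0.2261, 0.2681]
ee_rot: [3.141, -0.0, -1.617]
force: [-0.3, 0.5, -0.9]
width: 0.0098
```

>>> play_rows --targets '[[[0,0,0.001,0],[0,0,0.002,0],[0,0,0.003,0],[0,0,0.004,0],[0,0,0.004,0]]]'

```text
t: 13.6
eef_pos: [0.6013, 0.2261, 0.264]
ee_rot: [3.141, -0.0, -1.617]
force: [0.5, -0.8, -0.6]
width: 0.0097
```

Entering without contact; about 7 mm to go.

>>> play_rows --targets '[[[0,0,0.001,0],[0,0,0.002,0],[0,0,0.003,0],[0,0,0.004,0],[0,0,0.005,0]]]'

```text
t: 14.22
eef_pos: [0.6013, 0.2261, 0.2591]
ee_rot: [3.142, -0.0, -1.617]
force: [-1.1, 0.6, -1.0]
width: 0.0097
```

>>> play_rows --targets '[[[0,0,0.0005,0],[0,0,0.001,0],[0,0,0.0015,0],[0,0,0.0015,0]]]'

```text
t: 14.72
eef_pos: [0.6013, 0.2261, 0.2576]
ee_rot: [3.142, -0.0, -1.617]
force: [-0.2, -0.1, -1.1]
width: 0.0097
```

>>> play_rows --targets '[[[0,0,0.0003,0],[0,0,0.0006,0],[0,0,0.0006,0]]]'

```text
t: 15.1
eef_pos: [0.6013, 0.2261, 0.257]
ee_rot: [3.142, -0.0, -1.617]
force: [-0.8, 0.2, -0.1]
width: 0.0098
```

>>> play_rows --targets '[[[0,0,0.0003,0],[0,0,0.0005,0],[0,0,0.0005,0]]]'

```text
t: 15.48
eef_pos: [0.6014, 0.2261, 0.2567]
ee_rot: [-3.142, -0.0, -1.617]
force: [-0.2, -0.1, 0.3]
width: 0.0096
```

>>> play_rows --targets '[[[0,0,0.0003,0],[0,0,0.0005,0],[0,0,0.0005,0]]]'

```text
t: 15.85
eef_pos: [0.6013, 0.2261, 0.2566]
ee_rot: [-3.141, 0.0, -1.617]
force: [-2.6, 0.1, 6.0]
width: 0.01
```

>>> play_rows --targets '[[[0,0,-0.0001,3],[0,0,-0.0001,6],[0,0,-0.0001,9],[0,0,-0.0001,12],[0,0,-0.0001,12]]]'

```text
t: 16.48
eef_pos: [0.6012, 0.2264, 0.2566]
ee_rot: [-3.142, 0.0, -1.826]
force: [-4.1, 0.3, 5.0]
width: 0.0098
```

```bash
cat > st.py <<'E'
from h import *
s=arm.get_state();print({k:np.round(s[k],4).tolist() for k in ['t','eef_pos','ee_rot','force','moment','width']})
T=R.from_euler('xyz',s['ee_rot']); print('tool F',T.inv().apply(s['force']).round(2),'M',T.inv().apply(s['moment']).round(3),'key turn deg',round(np.degrees(-1.607-s['ee_rot'][2]),2))
E
python3 st.py
```

```text
{'t': 16.475, 'eef_pos': [0.6012, 0.2264, 0.2566], 'ee_rot': [-3.1415, 0.0005, -1.8265], 'force': [-4.0834, 0.3292, 4.9588], 'moment': [0.5046, 1.3306, 0.022], 'width': 0.0098}
tool F [ 0.71  4.03 -4.96] M [-1.415 -0.152 -0.021] key turn deg 12.58
```

>>> play_rows --targets '[[[0,0,0,3.5],[0,0,0,7],[0,0,0,10.5],[0,0,0,14],[0,0,0,14]]]'

```text
t: 17.1
eef_pos: [0.6011, 0.2264, 0.2567]
ee_rot: [3.141, 0.0, -2.071]
force: [-3.0, 1.6, 5.2]
width: 0.0099
```

```bash
python3 st.py
```

```text
{'t': 17.1, 'eef_pos': [0.6011, 0.2264, 0.2567], 'ee_rot': [3.1414, 0.0005, -2.0708], 'force': [-2.9983, 1.6047, 5.1635], 'moment': [0.6422, 1.4547, 0.0336], 'width': 0.0099}
tool F [ 0.03  3.4  -5.16] M [-1.584  0.134 -0.033] key turn deg 26.58
```

Forces stay small, so I'll keep turning.

>>> play_rows --targets '[[[0,0,0,3.5],[0,0,0,7],[0,0,0,10.5],[0,0,0,14],[0,0,0,17.5]]]'

```text
t: 17.73
eef_pos: [0.6011, 0.2265, 0.2566]
ee_rot: [3.141, 0.0, -2.377]
force: [-4.0, 1.1, 5.4]
width: 0.01
```

```bash
python3 st.py
```

```text
{'t': 17.725, 'eef_pos': [0.6011, 0.2265, 0.2566], 'ee_rot': [3.1411, 0.0003, -2.3773], 'force': [-3.9593, 1.1295, 5.443], 'moment': [0.8591, 1.6867, 0.1554], 'width': 0.01}
tool F [ 2.07  3.56 -5.44] M [-1.787  0.623 -0.154] key turn deg 44.13
```

>>> play_rows --targets '[[[0,0,0,3.5],[0,0,0,7],[0,0,0,10.5],[0,0,0,14],[0,0,0,17]]]'

```text
t: 18.35
eef_pos: [0.601, 0.2266, 0.2566]
ee_rot: [3.141, 0.0, -2.674]
force: [-4.7, 3.2, 5.5]
width: 0.0098
```

```bash
python3 st.py
```

```text
{'t': 18.35, 'eef_pos': [0.601, 0.2266, 0.2566], 'ee_rot': [3.1409, 0.0003, -2.6738], 'force': [-4.6785, 3.1566, 5.526], 'moment': [1.0856, 1.7843, 0.0962], 'width': 0.0098}
tool F [ 2.75  4.93 -5.52] M [-1.774  1.103 -0.095] key turn deg 61.12
```

>>> play_rows --targets '[[[0,0,0,3],[0,0,0,6],[0,0,0,8],[0,0,0,9],[0,0,0,10]]]'

```text
t: 18.98
eef_pos: [0.601, 0.2267, 0.2566]
ee_rot: [3.141, 0.0, -2.847]
force: [-4.5, 3.5, 4.7]
width: 0.0094
```

```bash
python3 st.py
```

```text
{'t': 18.975, 'eef_pos': [0.601, 0.2267, 0.2566], 'ee_rot': [3.1407, 0.0003, -2.8471], 'force': [-4.5423, 3.5015, 4.6894], 'moment': [1.1836, 1.8124, 0.1305], 'width': 0.0094}
tool F [ 3.33  4.67 -4.69] M [-1.659  1.391 -0.129] key turn deg 71.05
```

>>> play_rows --targets '[[[0,0,0,0.5],[0,0,0,1],[0,0,0,1]]]'

```text
t: 19.35
eef_pos: [0.601, 0.2267, 0.2566]
ee_rot: [3.141, 0.0, -2.864]
force: [-4.8, 3.7, 5.8]
width: 0.0098
```

```bash
python3 st.py
```

```text
{'t': 19.35, 'eef_pos': [0.601, 0.2267, 0.2566], 'ee_rot': [3.1407, 0.0002, -2.8641], 'force': [-4.7945, 3.6986, 5.7729], 'moment': [1.1601, 1.8902, 0.1326], 'width': 0.0098}
tool F [ 3.6   4.88 -5.77] M [-1.634  1.5   -0.131] key turn deg 72.03
```

>>> play_rows --targets '[[[0,0,0,0.5],[0,0,0,1],[0,0,0,1]]]'

```text
t: 19.73
eef_pos: [0.601, 0.2267, 0.2566]
ee_rot: [3.141, 0.0, -2.882]
force: [-4.6, 2.6, 6.2]
width: 0.0097
```

```bash
python3 st.py
```

```text
{'t': 19.725, 'eef_pos': [0.601, 0.2267, 0.2566], 'ee_rot': [3.1407, 0.0002, -2.8815], 'force': [-4.6396, 2.6428, 6.2362], 'moment': [1.2053, 1.8467, 0.0849], 'width': 0.0097}
tool F [ 3.8   3.75 -6.23] M [-1.64   1.475 -0.083] key turn deg 73.03
```

>>> play_rows --targets '[[[0,0,0,0.5],[0,0,0,1],[0,0,0,1]]]'

```text
t: 20.1
eef_pos: [0.601, 0.2267, 0.2566]
ee_rot: [3.141, 0.0, -2.899]
force: [-3.8, 3.1, 5.8]
width: 0.0097
```

```bash
python3 st.py
```

```text
{'t': 20.1, 'eef_pos': [0.601, 0.2267, 0.2566], 'ee_rot': [3.1407, 0.0002, -2.899], 'force': [-3.7558, 3.0571, 5.7688], 'moment': [1.1535, 1.8422, 0.1038], 'width': 0.0097}
tool F [ 2.91  3.87 -5.77] M [-1.562  1.511 -0.102] key turn deg 74.02
```

>>> play_rows --targets '[[[0,0,0,0.5],[0,0,0,0.8],[0,0,0,0.8]]]'

```text
t: 20.48
eef_pos: [0.601, 0.2267, 0.2566]
ee_rot: [3.141, 0.0, -2.913]
force: [-4.1, 2.0, 6.3]
width: 0.0099
```

```bash
python3 st.py
```

```text
{'t': 20.475, 'eef_pos': [0.601, 0.2267, 0.2566], 'ee_rot': [3.1407, 0.0003, -2.9129], 'force': [-4.1199, 1.9711, 6.318], 'moment': [1.2461, 1.8503, 0.0897], 'width': 0.0099}
tool F [ 3.56  2.86 -6.32] M [-1.633  1.52  -0.088] key turn deg 74.82
```

>>> play_rows --targets '[[[0,0,0,0.4],[0,0,0,0.8],[0,0,0,0.8]]]'

```text
t: 20.85
eef_pos: [0.601, 0.2267, 0.2566]
ee_rot: [3.141, 0.0, -2.927]
force: [-3.7, 2.1, 4.8]
width: 0.0096
```

```bash
python3 st.py
```

```text
{'t': 20.85, 'eef_pos': [0.601, 0.2267, 0.2566], 'ee_rot': [3.1407, 0.0002, -2.9269], 'force': [-3.6646, 2.1311, 4.8312], 'moment': [1.2785, 1.8442, 0.1233], 'width': 0.0096}
tool F [ 3.13  2.87 -4.83] M [-1.642  1.53  -0.122] key turn deg 75.63
```

>>> play_rows --targets '[[[0,0,0,0.4],[0,0,0,0.8],[0,0,0,0.8]]]'

```text
t: 21.22
eef_pos: [0.601, 0.2267, 0.2566]
ee_rot: [3.141, 0.0, -2.941]
force: [-6.4, 2.7, 5.8]
width: 0.0097
```

```bash
python3 st.py
```

```text
{'t': 21.225, 'eef_pos': [0.601, 0.2267, 0.2566], 'ee_rot': [3.1407, 0.0002, -2.9408], 'force': [-6.3733, 2.6703, 5.8438], 'moment': [1.2179, 1.87, 0.1371], 'width': 0.0097}
tool F [ 5.71  3.89 -5.84] M [-1.566  1.59  -0.135] key turn deg 76.42
```

>>> play_rows --targets '[[[0,0,0,0.3],[0,0,0,0.6],[0,0,0,0.6]]]'

```text
t: 21.6
eef_pos: [0.601, 0.2267, 0.2566]
ee_rot: [3.141, 0.0, -2.951]
force: [-5.2, 2.7, 5.6]
width: 0.0098
```

```bash
python3 st.py
```

```text
{'t': 21.6, 'eef_pos': [0.601, 0.2267, 0.2566], 'ee_rot': [3.1407, 0.0002, -2.9513], 'force': [-5.2013, 2.7403, 5.6248], 'moment': [1.1834, 1.8178, 0.0793], 'width': 0.0098}
tool F [ 4.59  3.68 -5.62] M [-1.506  1.561 -0.078] key turn deg 77.02
```

>>> play_rows --targets '[[[0,0,0,0.3],[0,0,0,0.6],[0,0,0,0.6]]]'

```text
t: 21.98
eef_pos: [0.601, 0.2267, 0.2566]
ee_rot: [3.141, 0.0, -2.962]
force: [-5.0, 2.7, 6.5]
width: 0.0099
```

```bash
python3 st.py
```

```text
{'t': 21.975, 'eef_pos': [0.601, 0.2267, 0.2566], 'ee_rot': [3.1407, 0.0002, -2.9618], 'force': [-4.9587, 2.6928, 6.4699], 'moment': [1.1859, 1.8369, 0.1445], 'width': 0.0099}
tool F [ 4.4   3.54 -6.47] M [-1.495  1.595 -0.143] key turn deg 77.62
```

>>> play_rows --targets '[[[0,0,0,0.4],[0,0,0,0.7],[0,0,0,0.7]]]'

```text
t: 22.35
eef_pos: [0.601, 0.2267, 0.2567]
ee_rot: [3.141, 0.0, -2.974]
force: [-5.0, 2.1, 6.1]
width: 0.0098
```

```bash
python3 st.py
```

```text
{'t': 22.35, 'eef_pos': [0.601, 0.2267, 0.2567], 'ee_rot': [3.1406, 0.0002, -2.9739], 'force': [-4.9932, 2.1095, 6.1218], 'moment': [1.26, 1.8777, 0.2228], 'width': 0.0098}
tool F [ 4.57  2.92 -6.12] M [-1.556  1.641 -0.221] key turn deg 78.31
```

>>> play_rows --targets '[[[0,0,0,0.4],[0,0,0,0.7],[0,0,0,0.7]]]'

```text
t: 22.72
eef_pos: [0.601, 0.2268, 0.2566]
ee_rot: [3.141, 0.0, -2.986]
force: [-5.1, 2.4, 6.6]
width: 0.0098
```

```bash
python3 st.py
```

```text
{'t': 22.725, 'eef_pos': [0.601, 0.2268, 0.2566], 'ee_rot': [3.1407, 0.0002, -2.9859], 'force': [-5.0856, 2.4113, 6.6476], 'moment': [1.2914, 1.8467, 0.252], 'width': 0.0098}
tool F [ 4.65  3.18 -6.65] M [-1.562  1.624 -0.25 ] key turn deg 79.01
```

>>> play_rows --targets '[[[0,0,0,-4],[0,0,0,-8],[0,0,0,-12],[0,0,0,-16],[0,0,0,-20]]]'

```text
t: 23.35
eef_pos: [0.6013, 0.2266, 0.2566]
ee_rot: [3.141, 0.001, -2.635]
force: [-3.7, 1.6, 5.8]
width: 0.0097
```

>>> play_rows --targets '[[[0,0,0,-4],[0,0,0,-8],[0,0,0,-12],[0,0,0,-16],[0,0,0,-20]]]'

```text
t: 23.98
eef_pos: [0.6013, 0.2266, 0.2566]
ee_rot: [3.141, 0.001, -2.286]
force: [-3.2, 2.2, 4.2]
width: 0.0095
```

>>> play_rows --targets '[[[0,0,0,-4],[0,0,0,-8],[0,0,0,-12],[0,0,0,-16],[0,0,0,-20]]]'

```text
t: 24.6
eef_pos: [0.6013, 0.2266, 0.2566]
ee_rot: [-3.141, 0.001, -1.937]
force: [-4.1, 2.5, 4.1]
width: 0.01
```

```bash
python3 st.py
```

```text
{'t': 24.6, 'eef_pos': [0.6013, 0.2266, 0.2566], 'ee_rot': [-3.1414, 0.0012, -1.9372], 'force': [-4.0627, 2.4724, 4.1198], 'moment': [0.9669, 1.2346, -0.099], 'width': 0.01}
tool F [-0.86  4.68 -4.12] M [-1.499 -0.46   0.101] key turn deg 18.92
```

>>> play_rows --targets '[[[0,0,0,-4],[0,0,0,-8],[0,0,0,-12],[0,0,0,-15],[0,0,0,-17]]]'

```text
t: 25.22
eef_pos: [0.6014, 0.2266, 0.2566]
ee_rot: [-3.141, 0.001, -1.641]
force: [-3.3, 3.2, 5.5]
width: 0.0104
```

```bash
python3 st.py
```

```text
{'t': 25.225, 'eef_pos': [0.6014, 0.2266, 0.2566], 'ee_rot': [-3.141, 0.001, -1.6415], 'force': [-3.2887, 3.179, 5.5403], 'moment': [1.1477, 1.3635, -0.1112], 'width': 0.0104}
tool F [-2.94  3.5  -5.54] M [-1.441 -1.049  0.113] key turn deg 1.98
```

>>> play_rows --targets '[[[0,0,0,-1],[0,0,0,-2],[0,0,0,-2]]]'

```text
t: 25.6
eef_pos: [0.6013, 0.2265, 0.2566]
ee_rot: [-3.141, 0.001, -1.608]
force: [-3.6, 2.5, 5.8]
width: 0.0097
```

```bash
python3 st.py
```

```text
{'t': 25.6, 'eef_pos': [0.6013, 0.2265, 0.2566], 'ee_rot': [-3.1411, 0.0009, -1.6077], 'force': [-3.6434, 2.4865, 5.8166], 'moment': [1.1486, 1.3869, -0.0571], 'width': 0.0097}
tool F [-2.36  3.73 -5.82] M [-1.428 -1.097  0.059] key turn deg 0.04
```

>>> play_rows --targets '[[[0,0,0,-0.5],[0,0,0,-1],[0,0,0,-1]]]'

```text
t: 25.98
eef_pos: [0.6013, 0.2266, 0.2566]
ee_rot: [-3.141, 0.001, -1.59]
force: [-3.0, 3.4, 5.3]
width: 0.0096
```

```bash
python3 st.py
```

```text
{'t': 25.975, 'eef_pos': [0.6013, 0.2266, 0.2566], 'ee_rot': [-3.141, 0.0009, -1.5904], 'force': [-2.9693, 3.3701, 5.3001], 'moment': [1.1948, 1.2924, -0.0786], 'width': 0.0096}
tool F [-3.32  3.03 -5.3 ] M [-1.315 -1.169  0.08 ] key turn deg -0.95
```

>>> play_rows --targets '[[[0,0,0,-0.5],[0,0,0,-1],[0,0,0,-1]]]'

```text
t: 26.35
eef_pos: [0.6013, 0.2266, 0.2566]
ee_rot: [-3.141, 0.001, -1.573]
force: [-3.2, 3.3, 5.6]
width: 0.0096
```

```bash
python3 st.py
```

```text
{'t': 26.35, 'eef_pos': [0.6013, 0.2266, 0.2566], 'ee_rot': [-3.141, 0.001, -1.5729], 'force': [-3.2252, 3.2589, 5.5509], 'moment': [1.1122, 1.3431, -0.0898], 'width': 0.0096}
tool F [-3.26  3.23 -5.55] M [-1.345 -1.109  0.092] key turn deg -1.95
```

>>> play_rows --targets '[[[0,0,0,-0.7],[0,0,0,-1.5],[0,0,0,-1.5]]]'

```text
t: 26.72
eef_pos: [0.6014, 0.2266, 0.2566]
ee_rot: [-3.141, 0.001, -1.547]
force: [-3.5, 3.1, 5.7]
width: 0.0098
```

```bash
python3 st.py
```

```text
{'t': 26.725, 'eef_pos': [0.6014, 0.2266, 0.2566], 'ee_rot': [-3.1409, 0.001, -1.5467], 'force': [-3.5125, 3.1299, 5.6833], 'moment': [1.1628, 1.3444, -0.0967], 'width': 0.0098}
tool F [-3.22  3.43 -5.68] M [-1.316 -1.195  0.099] key turn deg -3.46
```

>>> play_rows --targets '[[[0,0,0,-0.5],[0,0,0,-1],[0,0,0,-1]]]'

```text
t: 27.1
eef_pos: [0.6014, 0.2266, 0.2567]
ee_rot: [-3.141, 0.001, -1.529]
force: [-2.5, 2.9, 4.8]
width: 0.0095
```

```bash
python3 st.py
```

```text
{'t': 27.1, 'eef_pos': [0.6014, 0.2266, 0.2567], 'ee_rot': [-3.1409, 0.0009, -1.5293], 'force': [-2.4853, 2.9086, 4.7932], 'moment': [1.1301, 1.3752, -0.0904], 'width': 0.0095}
tool F [-3.01  2.36 -4.79] M [-1.327 -1.186  0.092] key turn deg -4.45
```

>>> play_rows --targets '[[[0,0,0,-0.4],[0,0,0,-0.8],[0,0,0,-0.8]]]'

```text
t: 27.48
eef_pos: [0.6013, 0.2266, 0.2566]
ee_rot: [-3.141, 0.001, -1.515]
force: [-3.3, 1.8, 4.8]
width: 0.01
```

```bash
python3 st.py
```

```text
{'t': 27.475, 'eef_pos': [0.6013, 0.2266, 0.2566], 'ee_rot': [-3.1409, 0.0009, -1.5154], 'force': [-3.3061, 1.8221, 4.8295], 'moment': [1.1155, 1.3154, -0.1288], 'width': 0.01}
tool F [-2.01  3.2  -4.83] M [-1.252 -1.186  0.131] key turn deg -5.25
```

>>> play_rows --targets '[[[0,0,0,-0.4],[0,0,0,-0.8],[0,0,0,-0.8]]]'

```text
t: 27.85
eef_pos: [0.6014, 0.2265, 0.2566]
ee_rot: [-3.141, 0.001, -1.501]
force: [-2.5, 2.3, 5.1]
width: 0.0097
```

```bash
python3 st.py
```

```text
{'t': 27.85, 'eef_pos': [0.6014, 0.2265, 0.2566], 'ee_rot': [-3.1409, 0.0009, -1.5014], 'force': [-2.5332, 2.2794, 5.1424], 'moment': [1.1198, 1.3466, -0.105], 'width': 0.0097}
tool F [-2.45  2.37 -5.14] M [-1.266 -1.21   0.107] key turn deg -6.05
```

>>> play_rows --targets '[[[0,0,0,-0.4],[0,0,0,-0.7],[0,0,0,-0.7]]]'

```text
t: 28.22
eef_pos: [0.6014, 0.2266, 0.2566]
ee_rot: [-3.141, 0.001, -1.489]
force: [-3.1, 3.4, 5.7]
width: 0.01
```

```bash
python3 st.py
```

```text
{'t': 28.225, 'eef_pos': [0.6014, 0.2266, 0.2566], 'ee_rot': [-3.1409, 0.0009, -1.4892], 'force': [-3.095, 3.3604, 5.7061], 'moment': [1.0861, 1.3328, -0.1088], 'width': 0.01}
tool F [-3.61  2.81 -5.7 ] M [-1.24  -1.191  0.111] key turn deg -6.75
```

>>> play_rows --targets '[[[0,0,0,-0.4],[0,0,0,-0.8],[0,0,0,-0.8]]]'

```text
t: 28.6
eef_pos: [0.6014, 0.2265, 0.2566]
ee_rot: [-3.141, 0.001, -1.475]
force: [-3.6, 2.5, 5.3]
width: 0.0099
```

```bash
python3 st.py
```

```text
{'t': 28.6, 'eef_pos': [0.6014, 0.2265, 0.2566], 'ee_rot': [-3.1409, 0.0009, -1.4753], 'force': [-3.6233, 2.49, 5.341], 'moment': [1.1329, 1.3209, -0.0642], 'width': 0.0099}
tool F [-2.83  3.37 -5.34] M [-1.207 -1.254  0.066] key turn deg -7.55
```

>>> play_rows --targets '[[[0,0,0,-0.4],[0,0,0,-0.8],[0,0,0,-0.8]]]'

```text
t: 28.98
eef_pos: [0.6014, 0.2265, 0.2566]
ee_rot: [-3.141, 0.001, -1.461]
force: [-3.5, 1.9, 5.6]
width: 0.0102
```

```bash
python3 st.py
```

```text
{'t': 28.975, 'eef_pos': [0.6014, 0.2265, 0.2566], 'ee_rot': [-3.1409, 0.0009, -1.4614], 'force': [-3.4904, 1.9423, 5.611], 'moment': [1.1107, 1.3865, -0.1657], 'width': 0.0102}
tool F [-2.32  3.25 -5.61] M [-1.257 -1.255  0.168] key turn deg -8.34
```

>>> play_rows --targets '[[[0,0,0,-0.3],[0,0,0,-0.6],[0,0,0,-0.6]]]'

```text
t: 29.35
eef_pos: [0.6014, 0.2266, 0.2566]
ee_rot: [-3.141, 0.001, -1.451]
force: [-3.5, 2.9, 5.6]
width: 0.0097
```

```bash
python3 st.py
```

```text
{'t': 29.35, 'eef_pos': [0.6014, 0.2266, 0.2566], 'ee_rot': [-3.1409, 0.0009, -1.451], 'force': [-3.549, 2.8564, 5.6422], 'moment': [1.1594, 1.3655, -0.1825], 'width': 0.0097}
tool F [-3.27  3.18 -5.64] M [-1.217 -1.314  0.185] key turn deg -8.94
```

>>> play_rows --targets '[[[0,0,0,-0.3],[0,0,0,-0.6],[0,0,0,-0.6]]]'

```text
t: 29.72
eef_pos: [0.6014, 0.2265, 0.2566]
ee_rot: [-3.141, 0.001, -1.441]
force: [-3.3, 1.9, 5.8]
width: 0.0094
```

```bash
python3 st.py
```

```text
{'t': 29.725, 'eef_pos': [0.6014, 0.2265, 0.2566], 'ee_rot': [-3.1408, 0.001, -1.4407], 'force': [-3.3304, 1.8972, 5.773], 'moment': [1.157, 1.3767, -0.2464], 'width': 0.0094}
tool F [-2.32  3.05 -5.77] M [-1.215 -1.326  0.249] key turn deg -9.53
```

>>> play_rows --targets '[[[0,0,0,3],[0,0,0,6],[0,0,0,8],[0,0,0,9.9],[0,0,0,9.9]]]'

```text
t: 30.35
eef_pos: [0.6017, 0.2263, 0.2566]
ee_rot: [-3.14, 0.001, -1.614]
force: [-0.7, 0.6, 5.2]
width: 0.01
```

```bash
python3 st.py
```

```text
{'t': 30.35, 'eef_pos': [0.6017, 0.2263, 0.2566], 'ee_rot': [-3.1404, 0.0005, -1.6141], 'force': [-0.7166, 0.6425, 5.2327], 'moment': [0.4576, 0.2609, -0.0086], 'width': 0.01}
tool F [-0.61  0.74 -5.23] M [-0.281 -0.446  0.009] key turn deg 0.41
```

>>> play_rows --targets '[[[0,0,-0.001,0],[0,0,-0.002,0],[0,0,-0.003,0],[0,0,-0.004,0],[0,0,-0.004,0]]]'

```text
t: 30.98
eef_pos: [0.6014, 0.2261, 0.2602]
ee_rot: [3.142, 0.0, -1.614]
force: [1.2, 0.6, -1.5]
width: 0.01
```

```bash
python3 st.py
```

```text
{'t': 30.975, 'eef_pos': [0.6014, 0.2261, 0.2602], 'ee_rot': [3.1416, 0.0, -1.6138], 'force': [1.2054, 0.6125, -1.4699], 'moment': [0.082, -0.037, -0.0184], 'width': 0.01}
tool F [-0.66 -1.18  1.47] M [ 0.033 -0.084  0.018] key turn deg 0.39
```

>>> play_rows --targets '[[[0,0,-0.003,0],[0,0,-0.006,0],[0,0,-0.01,0],[0,0,-0.014,0],[0,0,-0.018,0]]]'

```text
t: 31.6
eef_pos: [0.6014, 0.2261, 0.2785]
ee_rot: [-3.141, 0.0, -1.614]
force: [-0.1, 0.4, -1.4]
width: 0.0096
```

>>> play_rows --targets '[[[0,0,-0.005,0],[0,0,-0.012,0],[0,0,-0.025,0],[0,0,-0.04,0],[0,0,-0.06,0]]]'

```text
t: 32.22
eef_pos: [0.6013, 0.2261, 0.3393]
ee_rot: [3.142, -0.0, -1.614]
force: [-0.7, -1.0, -0.2]
width: 0.0094
```

```bash
python3 st.py; python3 -c "
from m import *
meas('w7',200,222)
im,d,c=cp('scene') and cams.grab_frame('scene')+(0,); save('s7',cv2.resize(im[130:310,160:400],(800,600)))
go(.5342,-.2115,.34,-1.2121)"
```

```text
{'t': 32.225, 'eef_pos': [0.6013, 0.2261, 0.3393], 'ee_rot': [3.1416, -0.0, -1.6137], 'force': [-0.7347, -1.0183, -0.2005], 'moment': [0.1251, -0.0574, 0.0189], 'width': 0.0094}
tool F [1.05 0.69 0.2 ] M [ 0.052 -0.127 -0.019] key turn deg 0.38
key x,y -0.15646906557871176 1.2366110775950645 bit end [  9.83004634   1.32690277 212.29010123]
hole x -0.08563622275214655 edge row 190.72101449275362
hole y 193 [8.45435247 1.408653  ]
hole y 197 [5.56820097 1.37513856]
hole y 201 [2.66375993 1.34990931]
hole y 205 [-0.2591278   1.35973345]
hole y 209 [-3.20065606  1.38012562]
hole y 213 [-6.16103441  1.36361464]
hole y 217 [-9.14040555  1.37000034]Traceback (most recent call last):
  File "<string>", line 3, in <module>
    meas('w7',200,222)
    ~~~~^^^^^^^^^^^^^^
  File "m.py", line 15, in meas
    row=g[rr:rr+4,266:300].mean(0); a=half(row,181,False)+266; b=half(row,181,True)+266; print('hole y',rr,hit((a+b)/2,rr+1.5))
                                      ~~~~~~~~~~~~~~~~~~~^~~~
TypeError: unsupported operand type(s) for +: 'NoneType' and 'int'
```

Run:
```python
from h import *
z=np.load('w4.npz'); c=(z['K'],z['p'],z['A']); p=np.array([.53471,-.21362,.34242]); T=R.from_euler('xyz',[3.14123,.00057,-1.21427]).as_matrix()
f=lambda x:(x+.5)/4.444-.5
a=ray(200+f(352.5),150+f(198),.0456,c); h=(a-p)@T*1000; print('slot',h,a)
for e in (128,268): print(((ray(200+f(352.5),150+f(e),.0456,c)-p)@T*1000).round(2))
for e in (320,385): print(((ray(200+f(e),150+f(198),.0456,c)-p)@T*1000).round(2))
sh=np.array([h[0]+.25,h[1]-1.45,0])/1000; t=p+T@sh; print('TCP target',t); go(t[0],t[1],.343,-1.2121)
```

```text
slot [  0.69910519  -0.76850859 296.81939054] [ 0.53551426 -0.21388594  0.0456    ]
[ 13.11  -0.75 296.81]
[-12.02  -0.78 296.83]
[  0.7   -6.39 296.82]
[  0.7    4.86 296.82]
TCP target [ 0.53712025 -0.21373511  0.34241865]
shift mm [442.45  46.29  -1.3 ] |444.9| turn -22.98
```

>>> play_rows --targets '[[[0.045,0.005,-0.002,-2.5],[0.095,0.01,-0.002,-5],[0.145,0.015,-0.002,-8],[0.195,0.02,-0.002,-11],[0.245,0.026,-0.002,-14]]]'

```text
t: 32.9
eef_pos: [0.5645, -0.019, 0.341]
ee_rot: [-3.14, 0.0, -1.367]
force: [0.5, -1.0, -1.7]
width: 0.0099
```

```bash
python3 -c "
from h import *
go(.5371,-.2137,.343,-1.2121)"
```

```text
shift mm [185.1   66.19  -2.1 ] |196.6| turn -8.89
```

>>> play_rows --targets '[[[0.05,0.018,-0.001,-3],[0.1,0.036,-0.002,-6],[0.145,0.052,-0.002,-8.9],[0.175,0.063,-0.002,-8.9],[0.183,0.066,-0.002,-8.9]]]'

```text
t: 33.52
eef_pos: [0.5364, -0.2118, 0.3426]
ee_rot: [-3.141, -0.0, -1.216]
force: [0.1, 0.2, 0.0]
width: 0.0094
```

>>> play_rows --targets '[[[0,0,0,0],[0,0,0,0]]]'

```text
t: 33.78
eef_pos: [0.537, -0.2093, 0.3423]
ee_rot: [-3.141, 0.0, -1.213]
force: [0.2, -0.2, -1.0]
width: 0.0099
```

```bash
python3 -c "
from h import *
s=arm.get_state();print(s['eef_pos'],s['ee_rot'],s['t'])
go(.5371,-.2137,.343,-1.2121)
im,d,c=wrist('w8'); save('w8z',cv2.resize(im[150:285,200:360],(711,600),interpolation=cv2.INTER_CUBIC))
im,d=cams.grab_frame('scene'); save('s8',im)"
```

```text
[ 0.53703852 -0.20925551  0.34231953] [-3.14130110e+00  1.72205459e-06 -1.21331002e+00] 33.775
shift mm [ 4.19  1.5  -0.68] |4.5| turn -0.07
```

View pics/w8z.png

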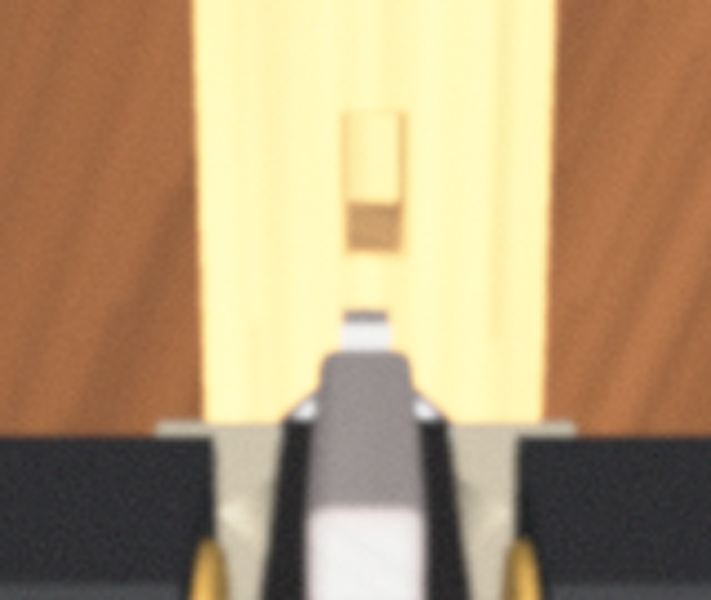

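The crop shows the empty slot centred at (373,181), with the key bit at (366,330). I need about +1.4 mm in tool y and +4.1 mm in tool x.

>>> play_rows --targets '[[[0.002,0.0007,0.01,0],[0.0041,0.0014,0.025,0],[0.0041,0.0014,0.045,0],[0.0041,0.0014,0.06,0],[0.0041,0.0014,0.064,0]]]'

```text
t: 34.5
eef_pos: [0.5365, -0.2144, 0.2765]
ee_rot: [3.139, 0.001, -1.214]
force: [0.3, -0.6, -0.6]
width: 0.0096
```

>>> play_rows --targets '[[[0,0,0,0],[0,0,0.002,0],[0,0,0.002,0]]]'

```text
t: 34.88
eef_pos: [0.537, -0.2144, 0.2766]
ee_rot: [-3.141, -0.0, -1.214]
force: [-0.3, -0.1, -1.5]
width: 0.0097
```

```bash
python3 -c "
from h import *
go(.5371,-.2137,.2327,-1.2121)"
```

```text
shift mm [-0.66 -0.26 43.87] |43.9| turn -0.11
```

Tip is at z about 0.060; entering gently.

>>> play_rows --targets '[[[-0.0006,-0.0002,0.004,0],[-0.0006,-0.0002,0.008,0],[-0.0006,-0.0002,0.012,0],[-0.0006,-0.0002,0.015,0],[-0.0006,-0.0002,0.016,0]]]'

```text
t: 35.5
eef_pos: [0.5368, -0.2138, 0.2598]
ee_rot: [3.141, 0.0, -1.214]
force: [0.8, 0.6, -1.5]
width: 0.0098
```

>>> play_rows --targets '[[[0,0,0.002,0],[0,0,0.004,0],[0,0,0.006,0],[0,0,0.008,0],[0,0,0.008,0]]]'

```text
t: 36.12
eef_pos: [0.5368, -0.2138, 0.252]
ee_rot: [3.141, 0.0, -1.214]
force: [0.1, 0.6, -0.4]
width: 0.0099
```

>>> play_rows --targets '[[[0,0,0.003,0],[0,0,0.006,0],[0,0,0.01,0],[0,0,0.014,0],[0,0,0.017,0]]]'

```text
t: 36.75
eef_pos: [0.5369, -0.2138, 0.2348]
ee_rot: [3.141, 0.0, -1.214]
force: [0.2, 0.6, -1.6]
width: 0.0099
```

>>> play_rows --targets '[[[0,0,0.0006,0],[0,0,0.0012,0],[0,0,0.0018,0],[0,0,0.0018,0]]]'

```text
t: 37.25
eef_pos: [0.5369, -0.2138, 0.2334]
ee_rot: [-3.142, -0.0, -1.214]
force: [-0.1, 0.3, -1.3]
width: 0.0099
```

>>> play_rows --targets '[[[0,0,0.0003,0],[0,0,0.0006,0],[0,0,0.0006,0]]]'

```text
t: 37.62
eef_pos: [0.5369, -0.2137, 0.2327]
ee_rot: [3.142, 0.0, -1.214]
force: [0.7, 0.8, -1.0]
width: 0.0096
```

>>> play_rows --targets '[[[0,0,0.0003,0],[0,0,0.0005,0],[0,0,0.0005,0]]]'

```text
t: 38.0
eef_pos: [0.5369, -0.2138, 0.2326]
ee_rot: [-3.141, -0.0, -1.214]
force: [-2.9, 1.3, 4.9]
width: 0.0098
```

>>> play_rows --targets '[[[0,0,-0.0003,0],[0,0,-0.0003,0],[0,0,-0.0003,0],[0,0,-0.0003,0],[0,0,-0.0003,0]]]' --grip 0

```text
t: 38.62
eef_pos: [0.5369, -0.2138, 0.2325]
ee_rot: [3.142, 0.0, -1.214]
force: [0.3, -0.3, -0.4]
width: 0.0543
```

>>> play_rows --targets '[[[0,0,0,0],[0,0,0,0],[0,0,0,0],[0,0,0,0]]]'

```text
t: 39.12
eef_pos: [0.5369, -0.2138, 0.2326]
ee_rot: [-3.142, -0.0, -1.214]
force: [0.3, -0.2, -1.0]
width: 0.087
```

>>> play_rows --targets '[[[0,0,-0.01,0],[0,0,-0.03,0],[0,0,-0.06,0],[0,0,-0.1,0],[0,0,-0.14,0]]]'

```text
t: 39.75
eef_pos: [0.5367, -0.2138, 0.3746]
ee_rot: [-3.141, -0.0, -1.214]
force: [1.4, -0.4, -0.4]
width: 0.0875
```

>>> play_rows --targets '[[[0,0,-0.02,0],[0,0,-0.02,0],[0,0,-0.02,0]]]'

```text
t: 40.12
eef_pos: [0.5365, -0.2137, 0.3922]
ee_rot: [3.141, 0.001, -1.214]
force: [-0.2, 1.0, -0.1]
width: 0.0877
```

Run:
```python
from h import *
s=arm.get_state(); print(s['t'],s['eef_pos'],s['width'],s['force'])
im,d,c=wrist('w9'); X=cloud(d,c)
m=rect(X,.035,.056,.42,.62,-.3,-.06); rect(X,.086,.1,.50,.58,-.25,-.18); rect(X,.081,.1,.48,.55,-.17,-.1)
b,_=cams.grab_frame('scene')
save('f9',np.hstack([cv2.resize(im[60:330,150:420],(400,400)),cv2.resize(b[160:310,190:340],(400,400),interpolation=cv2.INTER_CUBIC)]))
```

```text
40.125 [ 0.53654701 -0.21367093  0.39217466] 0.08771363349089983 [-0.22146125  1.02323091 -0.09905609]
8602 [ 523.9 -181.5] [ 60.1 144.9] 20.49 0.0456
535 [ 535.6 -213.6] [ 9.6 33.6] 20.57 0.0893
314 [ 510.9 -146.2] [ 9.5 26. ] 20.62 0.0849
```

View pics/f9.png

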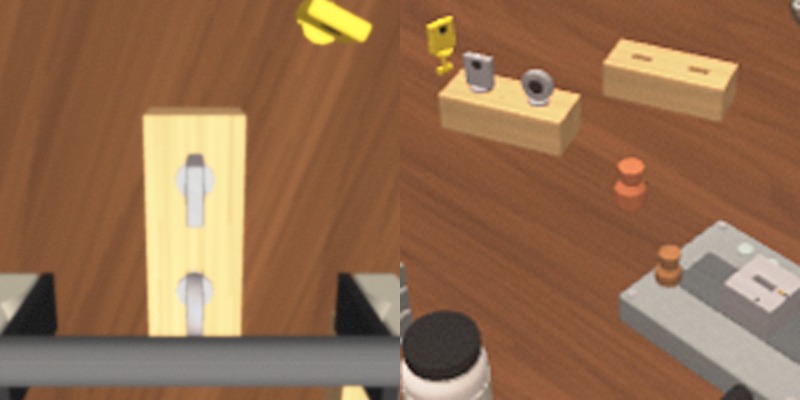

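The square key is back in its slot: (195,185) in the left crop, (478,70) in the right, with its top at 89.3 mm, the same as before. The round key, stamps and look-alikes are where they were, and the gripper is open and clear. I'm handing in now.

```bash
python3 -c "
from station import job_done; print(job_done())"
```

```text
the job is handed in; nothing more can be done
None
```

I took the square-bowed key from the right-hand stand and pushed it home in the kiln switch. I turned it clockwise to its stop and back, drew it out, and put it back in its own slot. I handed the job in at about 40 s of the 72 s; no verdict was reported.

- **Pushing home:** the collar met the barrel with about 6 N. The highest force I read in the lock was about 9 N, against the 40 N limit.
- **Turning:** I stopped at 0.25 N m at each end of the turn, under the 0.3 N m limit. Readings were noisy by about 0.05 N m. The turn between the two stops was about 88°, against 80° expected from the text. I put the extra down to the key giving a little in the grip, but did not check that.
- **Back in the slot:** the collar landed at the same height as when I picked the key up. The bow's top measured 89.3 mm before and after, within 1 mm sideways and the same angle. The round key, both stamps and the look-alikes showed unmoved in the last pictures. I did not recheck the sponge, brush or mug.
- **What disagreed:** the wrist camera read about 1.5 mm off sideways from its calibration, so the first grasp shifted the key about 2 mm within its slot. I aligned both later fits by seeing key and hole in the same picture. The last stand measurement came out short (145 mm instead of 150 mm) because the gripper hid one end.

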